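# Load, close and pin a sterilising cassette

### The job

Take the green-handled scraper from the white draining rack and set it on edge, fully down, in the empty middle notches of the steel sterilising cassette, and let go of it; then swing the lid shut and push the red-knobbed lock pin from the rack down through the holes of the lid's and the tray's front lugs. The lid springs up on its silicone bumpers, so press it fully shut with the pin and finish still gripping the pin and pressing it down, so that I can do up the side clips. Leave the other instruments and the glassware where they are.

Things in the scene. Friction and masses are not known exactly. Their poses are not given: they have to be found in the camera images.
- cassette: Steel sterilising cassette, fixed: tray 130 (own x) x 200 (y) x 24 mm high, walls and floor 3 mm. Origin: centre of the underside. Own x points from the front lug to the hinge on the rear rim. Blue silicone combs at y = +-55 mm, notches at x = -38, 0, +38 mm; the outer ones hold forceps and scalpel handle, the middle pair is empty. Blue bumpers 12 mm wide, 43 mm high stand in both front corners.
- slot (a point): Centre of the empty middle notch pair, midway between the two combs, at notch-bottom height, 8 mm above the bench. The notches run along the cassette's y, are 7 mm wide, with rounded mouths 26 mm above the bench; each comb is 12 mm thick in y. About 35 mm is free on each side (along x) before the neighbouring instruments, which stand up to 18 mm high.
- base_hole (a point): Centre of the upper mouth of the hole in the tray's front lug (a 26 x 34 mm block, 24 mm high), 24 mm above the bench and 78 mm in front of the cassette's origin. The hole is vertical, 13 mm wide, goes through to the bench, mouth chamfered 2 mm.
- lid (a joint): Angle of the lid in rad: 0 fully shut, 1.57 upright, stop at 1.95. Starts open, leaning back 1.68 to 1.86. Stiff hinge: it stays there; pushed forward below about 0.9 rad it sinks by itself in 1 to 2 s and comes to rest on the sprung bumpers about 0.055 rad open. From there about 8 N downward on the lid's lug brings it to 0, a hard stop; let go, it springs up again. Mass 0.35 kg.
- lid_hinge (a point): Middle of the hinge line, 24 mm above the bench, 65 mm behind the cassette's origin. Axes move with the lid; shut, they equal the cassette's. The lid reaches 156 mm along its own -x, lug included, is 200 mm wide and 14 mm thick: its outer face is 14 mm along own +z. It turns about y: opening lifts the -x end.
- lid_outside (a point): Point on the lid's outer face, on its centre line, 105 mm from the hinge: a place to push it from behind. Its z axis is the outward normal.
- lid_hole (a point): Centre of the upper mouth of the hole in the lid's lug (26 x 34 mm, 6 mm thick; hole 13 mm wide, mouth chamfered 2 mm), 143 mm from the hinge. With the lid shut it lies 30 mm above the bench, exactly over base_hole, and the lid's top beside it is 38 mm high; resting on the bumpers both are about 8 mm higher.
- rack: White draining rack, fixed: base 150 (own x) x 116 (y) x 6 mm, origin at its underside's centre (the base spans x -72 to +78 mm). Combs at y = +-52 mm with notches (7 mm wide, bottom 24 mm, mouth 42 mm above the bench) at x = -45 and +5 mm hold scraper and spatula in either order. A 32 mm square socket, 36 mm high, at x = +58 mm holds the pin.
- scraper: Double-ended steel scraper with a GREEN grip, on edge in the rack, 170 mm long along own x (starts along the rack's y). Blades 4 mm thick, 16 mm high; the grip in the middle is 72 mm long, 10 mm thick (own y), 24 mm high. Origin: centre of the grip's underside, 3 mm below the blades' lower edge; own z up. Same at both ends. About 85 g.
- scraper_grip (a point): Middle of the green grip, 12 mm above the scraper's origin. With the blades fully down in the cassette's notches it is 17 mm above the bench.
- pin: Lock pin, upright in the rack's socket: steel shank 9 mm thick, 26 mm long with a 7 mm tapered nose (5 mm at its end), below a RED knob 22 mm across and 34 mm high. Origin: tip of the nose, own z up. The knob's flat underside, 26 mm above the tip, rests on the socket (tip 10 mm above the bench), later on the lid's lug: fully home the tip is 4 mm above the bench. About 70 g.
- pin_grip (a point): Point on the pin's axis inside the red knob, 47 mm above the tip (13 mm below the knob's top).
- spatula: Bystander: same as the scraper but with a YELLOW grip, in the rack's other notches, 50 mm from the scraper. Origin as for the scraper.
- forceps: Bystander: steel forceps, 130 x 5 x 9 mm high, on edge in an outer notch pair of the cassette. Origin at the centre of the underside.
- scalpel_handle: Bystander: steel scalpel handle without blade, 163 x 5 x 10 mm high, on edge in the other outer notch pair. Origin under the middle of its thick part.
- reagent: Bystander: brown glass bottle with a blue cap, 68 mm across, 150 mm high. Origin at the centre of its underside.
- beaker: Bystander: glass beaker, 72 mm across, 90 mm high. Origin at the centre of its underside.
- petri: Bystander: stack of three culture dishes, 90 mm across, 45 mm high. Origin at the centre of its underside.

How it is judged:
By the outcome, as a careful person would: the job done as asked, in the order asked, and still so for the second after the job is handed in, while the arm keeps its last pose, push and grip.
It also fails if it takes over 58 s, if anything falls off the work surface, if the arm or the gripper's body presses on something with over 40 N, if the wrist force passes 120 N, or if a joint passes its speed limit or range.

### The arm

A 6-joint arm with a two-finger parallel gripper is mounted at the origin on the work surface. World frame = base frame: x ahead of the robot, y to its left, z up, the work surface at z = 0. Lengths are in mm, angles in rad, forces in N, time in s.
With the tool pointing down it reaches from about 250 to 850 mm from the base axis. Payload 12.5 kg.
Tool frame: the origin (TCP) lies midway between the tips of the shut fingers; the grasp point (between the pads) lies 19 mm behind it; z points along the fingers, y is the line along which they close (so a half turn about z gives the same grasp; the last joint's range is limited). The gripper opens to 93 mm and grips with 3 to 60 N. Pads are 15 mm wide; open, the fingers measure 128 mm over their backs; the gripper's body (75 mm by 188 mm) begins 65 mm behind the grasp point.
Start: joints at [1.026, 0.351, 1.652, -0, 1.139, -0.085], TCP at [244.041, 492.878, 189.133] pointing down, gripper open.
Joint ranges: [-2.75, 2.75], [-0.79, 2.1], [0.01, 2.65], [-1.57, 4.71], [0.07, 3.14], [-2.87, 2.87]. Speed limits (rad/s): [2.22, 2.22, 2.79, 3.14, 3.14, 3.14].

### API

Orientations are given as a unit quaternion [w, x, y, z].
In Python, from workcell import sensors, grab_frame, order gives the robot as it stands.
- The arm moves only by the tool move_arm, never from a script. Its argument "motion" is a list of rows, each an object with "slide": the shift along the tool's x, y, z as a fraction of full scale, a list of three; "turn": the turn, a rotation vector about the tool's x, y, z as a fraction of full scale, a list of three. A call has 1 to 8 rows; each row is the pose to reach, as a shift and turn from the pose commanded when the call began, along the tool's axes at that moment; what a row does not reach only later rows make up. Full scale, the value 1, is 0.2 m for a shift and 30 degrees for a turn. A row lasts 1/12 s, in which the tool goes at most 41.7 mm and 7.16 degrees, less where a joint would pass 70% of its speed; a pose out of reach is approached as far as the arm can. A call with a number of a shift or a turn outside -1 to 1 is refused whole. A call with a gripper value outside its range is refused whole. "claw" is the opening, from 0 (shut) to 1 (fully open), set as the call begins (left out, the last holds). The fingers move at their own pace and stop on an object; the grip force is fixed at half the most. Time passes only in rows, so rows that repeat a pose let the fingers close. It gives the time, the measured TCP pose, the force, the opening and the grip force at its end, in the units of the state.
- sensors.sense(): the state, without advancing time (a new reading comes with each control period).
- grab_frame(name): name is "scene" or "top" or "wrist"; returns a dict with "img" (384x512x3 uint8, blue, green, red), "fx", "fy", "cx", "cy" (pixels), "R" (3x3) and "t" (3): a world point X has camera coordinates R X + t; the wrist camera has in their place "tool_from_camera" (4x4, takes a point from camera to tool coordinates, whose origin is the TCP and whose axes are the flange's). Camera axes: x right, y down, z forward; pixel columns grow to the right and rows downward; lengths in mm; the calibration is good to about 2 mm. A picture is of the moment at which its call begins: read the wrist's pose just before it. There is no depth.
- order.hand_in(): hands the job in; it is judged then, once.
The state is a dict: "clock": time; "joint_pos": joint angles; "dq": joint speeds; "joint_efforts": joint torques, N m; "tcp_pos": TCP position; "tcp_rot": TCP orientation; "contact_force": force on the tool from outside, world axes, zero at the start; "moment": the same for the moment, N m; "grip_width": opening from 0.0 (shut) to 1.0 (fully open); "finger_force": force on a finger pad.
Only numpy, scipy, OpenCV 4.12 (cv2) and the standard library are available. Lean on these libraries where they do the work, as an engineer would, in place of code of your own. Each camera call takes 0.05 s, during which the arm holds its last target. There are 200 camera calls.

## Working session

There is one attempt and no reset: what is moved stays moved. The work goes in short steps, Python scripts to look and compute and a tool call to move; the robot and the scene stay as the last step left them, time stands still between calls to the robot, and variables do not carry over. Pictures are saved under pics/ and viewed, at most 10 in all, crops included, and the job is handed in when it is done.

Besides the shell and the picture viewer there is one more tool, called after "Call:" as a command line: name --argument value ..., lists and objects as JSON in quotes. move_arm: Moves the arm, as the interface text tells. Shift numbers are shares of 0.2 m and turn numbers shares of 30 degrees, none past 1 either way. Its arguments: {"type":"object","properties":{"motion":{"type":"array"},"claw":{"type":"number"}},"required":["motion"]}

```bash
mkdir -p pics; ls
cat > h.py <<'E'
import numpy as np, cv2
from workcell import sensors, grab_frame, order
from scipy.spatial.transform import Rotation as Ro
def pose(s=None):
    s=s or sensors.sense(); q=s["tcp_rot"]
    return np.array(s["tcp_pos"]),Ro.from_quat([q[1],q[2],q[3],q[0]]).as_matrix()
def shot(name):
    p,R=pose(); f=grab_frame(name)
    K=np.array([[f["fx"],0,f["cx"]],[0,f["fy"],f["cy"]],[0,0,1.]])
    if "R" in f: Rc=np.array(f["R"]).reshape(3,3); C=-Rc.T@np.array(f["t"]); W=Rc.T
    else:
        T=np.array(f["tool_from_camera"]); W=R@T[:3,:3]; C=p+R@T[:3,3]
    return dict(img=f["img"].copy(),K=K,W=W,C=C)
def onplane(c,uv,z):
    uv=np.atleast_2d(np.asarray(uv,float)); d=np.c_[uv,np.ones(len(uv))]@np.linalg.inv(c["K"]).T@c["W"].T
    return c["C"]+d*((z-c["C"][2])/d[:,2])[:,None]
def proj(c,X):
    x=(np.atleast_2d(X)-c["C"])@c["W"]@c["K"].T
    return x[:,:2]/x[:,2:]
E
python3 - <<'E'
from h import *
for n in ("scene","top"):
    c=shot(n); cv2.imwrite(f"pics/{n}0.png",c["img"]); print(n,c["C"].round(),c["W"][:,2].round(2),c["K"][0,0])
c=shot("wrist");cv2.imwrite("pics/wrist0.png",c["img"]);print(c["C"],c["W"]);
print({k:np.round(v,3) for k,v in sensors.sense().items()})
a=cv2.imread("pics/top0.png");b=cv2.imread("pics/scene0.png")
E
```

```text
pics
scene [1076.  302.  988.] [-0.45 -0.29 -0.84] 388.4720200986997
top [ 299.  -22. 1415.] [ 0.21 -0.   -0.98] 449.8929707315042
[180.92353127 524.33054715 382.86823587] [[ 4.44043525e-01  8.66990814e-01  2.26168689e-01]
 [ 8.96004707e-01 -4.29395024e-01 -1.13117102e-01]
 [-9.55778493e-04  2.52877126e-01 -9.67497931e-01]]
{'clock': np.float64(0.15), 'joint_pos': array([ 1.026,  0.351,  1.652, -0.   ,  1.139, -0.085]), 'dq': array([ 0.001, -0.001, -0.001,  0.   ,  0.001,  0.001]), 'joint_efforts': array([ 0.0000e+00, -4.9746e+01, -2.8534e+01,  7.0000e-02,  2.5000e-02,
       -0.0000e+00]), 'tcp_pos': array([243.894, 492.647, 188.723]), 'tcp_rot': array([-0.   ,  0.228,  0.974, -0.   ]), 'contact_force': array([-0.946,  0.449, -0.34 ]), 'moment': array([-0.036, -0.012, -0.024]), 'finger_force': np.float64(0.0), 'grip_width': np.float64(1.0)}
```

View pics/top0.png

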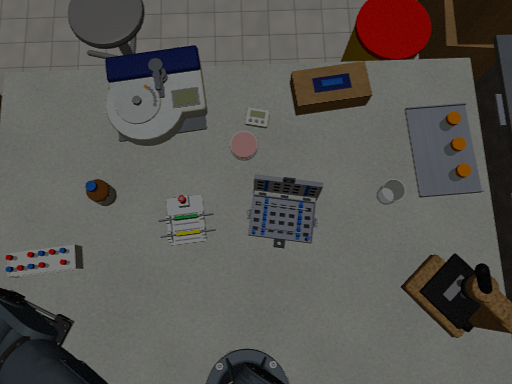

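View pics/scene0.png

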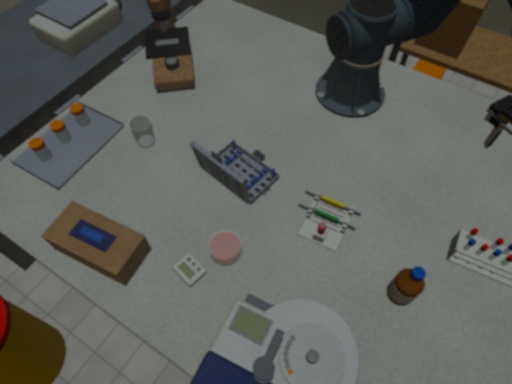

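The top view shows the rack near (186,220), with the green grip at (186,217), the yellow grip at (188,233) and the red knob at (183,200). The cassette is near (282,220), with its lug at (279,243) and the lid at (288,187). The scene view agrees: green at (327,216), knob at (322,229), cassette at (245,172).

Run:
```python
from h import *
for n,box in (("top",(155,190,220,250)),("scene",(295,185,365,250))):
    c=shot(n); h=cv2.cvtColor(c["img"],cv2.COLOR_BGR2HSV)
    x0,y0,x1,y1=box; h=h[y0:y1,x0:x1]
    for k,(lo,hi),z in (("green",(45,85),40),("yel",(22,36),40),("red",(0,8),58)):
        m=(h[...,0]>=lo)&(h[...,0]<=hi)&(h[...,1]>120)&(h[...,2]>60)
        v,u=np.nonzero(m); P=onplane(c,[u.mean()+x0,v.mean()+y0],z)[0]
        pts=np.c_[u,v].astype(np.float32); l=cv2.fitLine(pts,2,0,.01,.01).ravel()
        a=onplane(c,[[u.mean()+x0-10*l[0],v.mean()+y0-10*l[1]],[u.mean()+x0+10*l[0],v.mean()+y0+10*l[1]]],z); d=a[1]-a[0]
        print(n,k,len(u),u.mean()+x0,v.mean()+y0,P.round(1),"dir",np.degrees(np.arctan2(d[1],d[0])).round(1))
    if n=="top":
        print("lug",onplane(c,[279,243],24), "corners",onplane(c,[[248,236],[312,243],[318,202],[254,194]],24).round())
        print("petri,beaker,reag",onplane(c,[[243,146],[391,191],[97,190]],45).round())
```

```text
top green 60 185.46666666666667 216.26666666666665 [519.1 173.7  40. ] dir -84.4
top yel 72 187.02777777777777 232.36111111111111 [469. 169.  40.] dir -84.2
top red 26 181.26923076923077 198.5 [571.8 184.   58. ] dir -21.9
lug [[ 429.26403348 -112.47625522   24.        ]] corners [[ 454.  -18.   24.]
 [ 426. -214.   24.]
 [ 554. -241.   24.]
 [ 586.  -41.   24.]]
petri,beaker,reag [[ 739.  -10.   45.]
 [ 578. -466.   45.]
 [ 610.  449.   45.]]
scene green 55 326.3818181818182 214.92727272727274 [520.6 172.7  40. ] dir 95.9
scene yel 129 332.3953488372093 201.91472868217053 [473.1 167.3  40. ] dir 95.5
scene red 22 321.59090909090907 228.04545454545456 [574.2 183.1  58. ] dir 114.9
```

```bash
cat >> h.py <<'E'
def go(xyz,yaw,tilt=0.):
    "shares to reach TCP xyz, tool y at world angle yaw (deg) pointing down; tilt (deg) about tool x after"
    p,R=pose(); c,s=np.cos(np.radians(yaw)),np.sin(np.radians(yaw))
    T=np.array([[-s,c,0],[c,s,0],[0,0,-1.]]).T@Ro.from_euler('x',tilt,degrees=True).as_matrix()
    d=R.T@(np.array(xyz)-p)/200; r=Ro.from_matrix(R.T@T).as_rotvec(degrees=True)/30
    print("slide",d.round(3),"turn",r.round(3))
E
python3 -c "
from h import *
go([518,173,170],5.7)"
```

```text
slide [-1.937 -0.825  0.095] turn [-1.000e-03  0.000e+00  1.932e+00]
```

Call:
move_arm --motion '[{"slide": [-0.97, -0.41, 0.05], "turn": [0, 0, 0.97]}, {"slide": [-0.97, -0.41, 0.05], "turn": [0, 0, 0.97]}, {"slide": [-0.97, -0.41, 0.05], "turn": [0, 0, 0.97]}, {"slide": [-0.97, -0.41, 0.05], "turn": [0, 0, 0.97]}, {"slide": [-0.97, -0.41, 0.05], "turn": [0, 0, 0.97]}, {"slide": [-0.97, -0.41, 0.05], "turn": [0, 0, 0.97]}]' --claw 0.3

```text
clock: 0.75
tcp_pos: [384.7, 329.1, 178.9]
tcp_rot: [0.0, 0.467, 0.884, -0.0]
contact_force: [-0.1, 1.0, -0.5]
grip_width: 0.618
finger_force: 0.0
```

```bash
python3 -c "
from h import *
go([518,173,170],5.7)"
```

```text
slide [-1.02   0.112  0.046] turn [0.    0.002 0.952]
```

Call:
move_arm --motion '[{"slide": [-1.0, 0.11, 0.05], "turn": [0, 0, 0.96]}, {"slide": [-1.0, 0.11, 0.05], "turn": [0, 0, 0.96]}, {"slide": [-1.0, 0.11, 0.05], "turn": [0, 0, 0.96]}, {"slide": [-1.0, 0.11, 0.05], "turn": [0, 0, 0.96]}, {"slide": [-1.0, 0.11, 0.05], "turn": [0, 0, 0.96]}, {"slide": [-1.0, 0.11, 0.05], "turn": [0, 0, 0.96]}, {"slide": [-1.0, 0.11, 0.05], "turn": [0, 0, 0.96]}, {"slide": [-1.0, 0.11, 0.05], "turn": [0, 0, 0.96]}]'

```text
clock: 1.42
tcp_pos: [512.6, 181.5, 169.0]
tcp_rot: [-0.0, 0.671, 0.742, -0.0]
contact_force: [-0.3, 0.3, 0.0]
grip_width: 0.299
finger_force: 0.0
```

```bash
cat > m1.py <<'E'
from h import *
c=shot("wrist"); cv2.imwrite("pics/w1.png",c["img"]); h=cv2.cvtColor(c["img"],cv2.COLOR_BGR2HSV)
for k,(lo,hi),z in (("green",(45,85),45),("yel",(22,36),45),("red",(0,8),70)):
    m=((h[...,0]>=lo)&(h[...,0]<=hi)&(h[...,1]>120)&(h[...,2]>60)).astype(np.uint8)
    m=cv2.morphologyEx(m,cv2.MORPH_OPEN,np.ones((3,3)))
    cs=max(cv2.findContours(m,0,2)[0],key=cv2.contourArea); r=cv2.minAreaRect(cs); b=cv2.boxPoints(r)
    P=onplane(c,b,z); e=[P[1]-P[0],P[2]-P[1]]
    print(k,np.round(r,1) if 0 else r,"ctr",onplane(c,[r[0]],z)[0].round(1),[(round(float(np.hypot(*d[:2])),1),round(float(np.degrees(np.arctan2(d[1],d[0]))),1)) for d in e])
E
python3 m1.py; python3 -c "
from h import *
print(sensors.sense()['tcp_pos'])"
```

```text
green ((262.0, 207.5), (31.0, 6.0), 90.0) ctr [521.7 157.8  45. ] [(6.1, 5.8), (33.2, -83.8)]
yel ((214.10482788085938, 192.4499053955078), (67.0452880859375, 9.459789276123047), 88.8982925415039) ctr [471.7 168.8  45. ] [(9.3, 6.9), (70.1, -84.8)]
red ((317.3224792480469, 189.926025390625), (12.727922439575195, 21.53955841064453), 67.61986541748047) ctr [569.9 187.4  70. ] [(19.7, 29.0), (12.3, -59.6)]
[512.35846711 181.92265623 169.09476613]
```

View pics/w1.png

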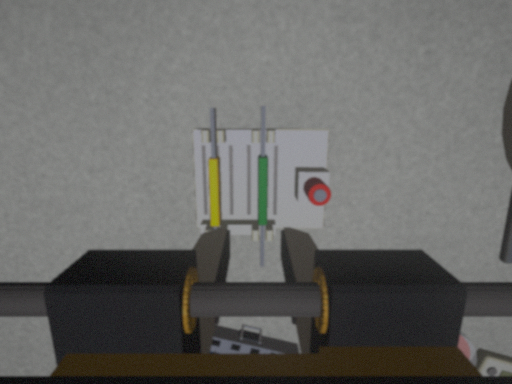

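The wrist view shows the green grip spanning (263,156) to (263,226), with the spatula to its left and the knob at (318,190). The gripper body is indeed wide along y.

```bash
python3 -c "
from h import *
go([520.5,173.5,23],5.7)
print(proj(dict(zip('KWC',(0,0,0))),0) if 0 else '')"
```

```text
slide [-0.046  0.037  0.73 ] turn [-0.001 -0.     0.004]
```

Call:
move_arm --motion '[{"slide": [-0.046, 0.037, 0.2]}, {"slide": [-0.046, 0.037, 0.35]}, {"slide": [-0.046, 0.037, 0.5]}, {"slide": [-0.046, 0.037, 0.6]}, {"slide": [-0.046, 0.037, 0.68]}, {"slide": [-0.046, 0.037, 0.73]}, {"slide": [-0.046, 0.037, 0.73]}, {"slide": [-0.046, 0.037, 0.73]}]'

```text
$.motion[0]: bad value
```

Turn is required; adding zeros.

Call:
move_arm --motion '[{"slide": [-0.046, 0.037, 0.2], "turn": [0, 0, 0]}, {"slide": [-0.046, 0.037, 0.35], "turn": [0, 0, 0]}, {"slide": [-0.046, 0.037, 0.5], "turn": [0, 0, 0]}, {"slide": [-0.046, 0.037, 0.6], "turn": [0, 0, 0]}, {"slide": [-0.046, 0.037, 0.68], "turn": [0, 0, 0]}, {"slide": [-0.046, 0.037, 0.73], "turn": [0, 0, 0]}, {"slide": [-0.046, 0.037, 0.73], "turn": [0, 0, 0]}, {"slide": [-0.046, 0.037, 0.73], "turn": [0, 0, 0]}]'

```text
clock: 2.13
tcp_pos: [521.2, 173.4, 23.5]
tcp_rot: [-0.0, 0.67, 0.742, -0.0]
contact_force: [-0.0, 0.9, 0.4]
grip_width: 0.3
finger_force: 0.0
```

Call:
move_arm --motion '[{"slide": [0, 0, 0], "turn": [0, 0, 0]}, {"slide": [0, 0, 0], "turn": [0, 0, 0]}, {"slide": [0, 0, 0], "turn": [0, 0, 0]}, {"slide": [0, 0, 0], "turn": [0, 0, 0]}, {"slide": [0, 0, 0], "turn": [0, 0, 0]}, {"slide": [0, 0, 0], "turn": [0, 0, 0]}]' --claw 0

```text
clock: 2.63
tcp_pos: [521.5, 172.7, 23.3]
tcp_rot: [0.0, 0.671, 0.742, 0.0]
contact_force: [-0.1, -0.6, 0.8]
grip_width: 0.008
finger_force: 0.0
```

Run:
```python
from h import *
c=shot("wrist"); s=shot("scene"); t=shot("top")
print(sensors.sense()["contact_force"],sensors.sense()["grip_width"],sensors.sense()["finger_force"])
def crop(i,x,y,w,h,k): return cv2.resize(i[y:y+h,x:x+w],None,fx=k,fy=k,interpolation=2)
a=crop(s["img"],270,150,120,110,4);
b=crop(c["img"],130,80,250,230,440/230)
o=np.zeros((440,480+b.shape[1],3),np.uint8); o[:,:480]=a; o[:b.shape[0],480:]=b[:440]
o=cv2.resize(o,(800,int(440*800/o.shape[1]))); cv2.imwrite("pics/miss.png",o)
```

```text
[-0.07481297  0.47042535 -0.06252885] 0.00353910365355993 0.0
```

View pics/miss.png

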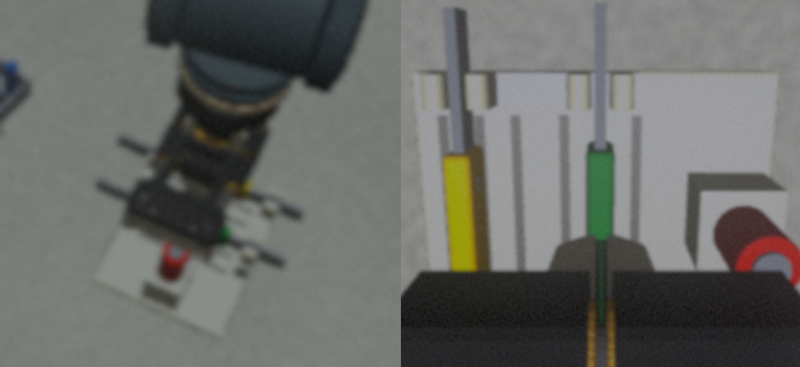

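The fingers sit either side of the green grip, yet the width reads about 0. A small lift, with the blades still in the notches, will show whether it is held.

Call:
move_arm --motion '[{"slide": [0, 0, -0.02], "turn": [0, 0, 0]}, {"slide": [0, 0, -0.04], "turn": [0, 0, 0]}, {"slide": [0, 0, -0.06], "turn": [0, 0, 0]}, {"slide": [0, 0, -0.06], "turn": [0, 0, 0]}]' --claw 0

```text
clock: 3.12
tcp_pos: [521.9, 172.8, 36.2]
tcp_rot: [0.0, 0.671, 0.742, 0.001]
contact_force: [0.5, -0.3, -0.8]
grip_width: 0.005
finger_force: 0.0
```

Run:
```python
from h import *
c=shot("wrist"); s=sensors.sense()
print(s["contact_force"],s["grip_width"],s["finger_force"])
cv2.imwrite("pics/lift.png",cv2.resize(c["img"][80:330,110:400],None,fx=2,fy=2,interpolation=2))
```

```text
[-0.86405857 -0.34030268  0.26541041] 0.0007007031882888633 0.0
```

View pics/lift.png

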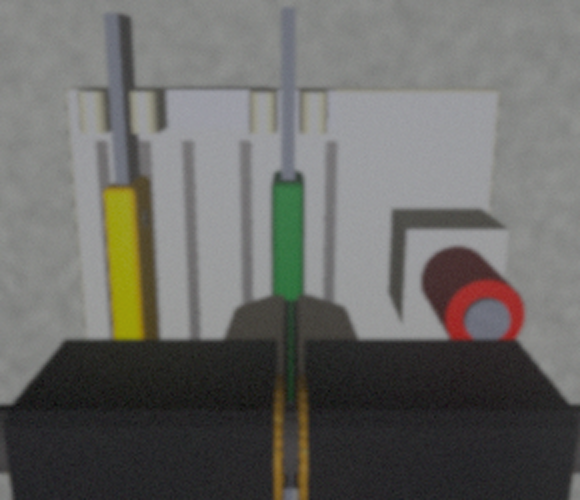

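The scraper seems not to have lifted: its tip relative to the spatula's is unchanged. I'll check where the TCP and grip project in this view.

Run:
```python
from h import *
c=shot("wrist"); p,R=pose(); print(p.round(1),c["C"].round(1),c["K"].round(1).tolist())
for n,o in (("tcp",[0,0,0]),("+x",[7.5,0,0]),("-x",[-7.5,0,0]),("grasp",[0,0,-19]),("y+18",[0,18,0]),("y+18 z-60",[0,18,-60])):
    print(n,proj(c,p+R@np.array(o,float)).round(0))
d=np.radians(95.7); u=np.array([np.cos(d),np.sin(d),0]);v=np.array([u[1],-u[0],0])
for z in (45,57):
  print(z,[proj(c,np.array([520.5,173.5,z])+a*u+b*v).round(0)[0].tolist() for a in (-36,36) for b in (-5,5)])
img=c["img"]; h=cv2.cvtColor(img,cv2.COLOR_BGR2HSV)
for r in range(160,290,10):
    m=np.nonzero((h[r,225:290,0]>45)&(h[r,225:290,0]<90)&(h[r,225:290,1]>70))[0]+225
    y=np.nonzero((h[r,140:200,0]>20)&(h[r,140:200,0]<36)&(h[r,140:200,1]>120)&(h[r,140:200,2]>120))[0]+140
    print(r,(m.min(),m.max()) if len(m) else None,(y.min(),y.max()) if len(y) else None)
```

```text
[521.5 172.7  35.4] [514.  242.7 230. ] [[323.2, 0.0, 255.0], [0.0, 323.2, 196.4], [0.0, 0.0, 1.0]]
tcp [[255. 226.]]
+x [[255. 215.]]
-x [[255. 237.]]
grasp [[255. 237.]]
y+18 [[284. 226.]]
y+18 z-60 [[295. 271.]]
45 [[246.0, 283.0], [262.0, 283.0], [245.0, 172.0], [262.0, 172.0]]
57 [[245.0, 294.0], [262.0, 294.0], [245.0, 176.0], [263.0, 176.0]]
160 None None
170 None None
180 (np.int64(247), np.int64(261)) (np.int64(162), np.int64(177))
190 (np.int64(247), np.int64(261)) (np.int64(163), np.int64(178))
200 (np.int64(247), np.int64(261)) (np.int64(164), np.int64(178))
210 (np.int64(247), np.int64(260)) (np.int64(164), np.int64(179))
220 (np.int64(247), np.int64(260)) (np.int64(165), np.int64(179))
230 (np.int64(253), np.int64(257)) (np.int64(166), np.int64(180))
240 (np.int64(255), np.int64(256)) (np.int64(167), np.int64(181))
250 (np.int64(255), np.int64(256)) None
260 (np.int64(254), np.int64(256)) None
270 (np.int64(254), np.int64(256)) None
280 (np.int64(255), np.int64(255)) None
```

The 2 px green strip means the fingers really are shut, and their tips sit about 20 mm nearer the camera than the reported TCP, so they are above the grip. I'll touch the grip top with the shut fingers to measure that offset.

Call:
move_arm --motion '[{"slide": [0, 0, 0.03], "turn": [0, 0, 0]}, {"slide": [0, 0, 0.06], "turn": [0, 0, 0]}, {"slide": [0, 0, 0.06], "turn": [0, 0, 0]}, {"slide": [0, 0, 0.06], "turn": [0, 0, 0]}]'

```text
clock: 3.55
tcp_pos: [520.9, 172.5, 22.4]
tcp_rot: [-0.0, 0.671, 0.742, -0.001]
contact_force: [-0.4, -0.5, 0.4]
grip_width: 0.007
finger_force: 0.0
```

Call:
move_arm --motion '[{"slide": [0, 0, 0.005], "turn": [0, 0, 0]}, {"slide": [0, 0, 0.01], "turn": [0, 0, 0]}, {"slide": [0, 0, 0.01], "turn": [0, 0, 0]}]'

```text
clock: 3.8
tcp_pos: [521.3, 172.6, 21.0]
tcp_rot: [-0.0, 0.671, 0.742, -0.0]
contact_force: [-0.5, 0.2, -0.7]
grip_width: 0.003
finger_force: 0.0
```

Call:
move_arm --motion '[{"slide": [0, 0, 0.005], "turn": [0, 0, 0]}, {"slide": [0, 0, 0.01], "turn": [0, 0, 0]}, {"slide": [0, 0, 0.01], "turn": [0, 0, 0]}]'

```text
clock: 4.05
tcp_pos: [521.3, 172.7, 19.0]
tcp_rot: [-0.0, 0.671, 0.742, -0.0]
contact_force: [0.3, 0.1, 0.3]
grip_width: 0.002
finger_force: 0.0
```

Call:
move_arm --motion '[{"slide": [0, 0, 0.005], "turn": [0, 0, 0]}, {"slide": [0, 0, 0.01], "turn": [0, 0, 0]}, {"slide": [0, 0, 0.01], "turn": [0, 0, 0]}]'

```text
clock: 4.3
tcp_pos: [521.3, 172.6, 16.9]
tcp_rot: [-0.0, 0.671, 0.742, -0.0]
contact_force: [-0.4, 0.4, 0.2]
grip_width: 0.006
finger_force: 0.0
```

Call:
move_arm --motion '[{"slide": [0, 0, 0.005], "turn": [0, 0, 0]}, {"slide": [0, 0, 0.01], "turn": [0, 0, 0]}, {"slide": [0, 0, 0.01], "turn": [0, 0, 0]}]'

```text
clock: 4.55
tcp_pos: [522.0, 172.7, 15.8]
tcp_rot: [0.0, 0.671, 0.742, 0.001]
contact_force: [-0.7, -1.4, 6.5]
grip_width: 0.006
finger_force: 3.3
```

Run:
```python
from h import *
c=shot("wrist"); s=sensors.sense(); print(s["contact_force"],s["tcp_pos"])
h=cv2.cvtColor(c["img"],cv2.COLOR_BGR2HSV)
# finger-tip edge row: where green narrows
for r in range(214,246,3):
    m=np.nonzero((h[r,225:290,0]>45)&(h[r,225:290,0]<90)&(h[r,225:290,1]>70))[0]+225
    print(r,(m.min(),m.max()) if len(m) else None)
p,R=pose()
for z in (0,-10,-20,-30): print(z,[proj(c,p+R@np.array([x,0,z],float)).round(0)[0,1] for x in (0,7.5,11)])
```

```text
[-1.20333849 -0.49192507  7.29395855] [521.9036546  172.72998378  15.7520667 ]
214 (np.int64(247), np.int64(262))
217 (np.int64(247), np.int64(262))
220 (np.int64(247), np.int64(262))
223 (np.int64(247), np.int64(262))
226 (np.int64(247), np.int64(262))
229 (np.int64(252), np.int64(258))
232 (np.int64(256), np.int64(256))
235 None
238 (np.int64(255), np.int64(255))
241 (np.int64(255), np.int64(255))
244 (np.int64(255), np.int64(256))
0 [np.float64(226.0), np.float64(215.0), np.float64(210.0)]
-10 [np.float64(232.0), np.float64(220.0), np.float64(215.0)]
-20 [np.float64(238.0), np.float64(226.0), np.float64(220.0)]
-30 [np.float64(245.0), np.float64(232.0), np.float64(226.0)]
```

Contact comes at a reported z of about 16, with the grip top at 45 mm, so the real tips are about 29 mm above the reported TCP. I'll reference heights to this contact: rise, reopen, then go to 22 mm below the touch height.

Call:
move_arm --motion '[{"slide": [0, 0, -0.06], "turn": [0, 0, 0]}, {"slide": [0, 0, -0.06], "turn": [0, 0, 0]}, {"slide": [0, 0, -0.06], "turn": [0, 0, 0]}, {"slide": [0, 0, -0.06], "turn": [0, 0, 0]}, {"slide": [0, 0, -0.06], "turn": [0, 0, 0]}, {"slide": [0, 0, -0.06], "turn": [0, 0, 0]}]' --claw 0.3

```text
clock: 5.1
tcp_pos: [521.2, 172.6, 26.9]
tcp_rot: [-0.0, 0.671, 0.742, -0.0]
contact_force: [0.2, 0.1, 0.0]
grip_width: 0.297
finger_force: 0.0
```

Call:
move_arm --motion '[{"slide": [0, -0.003, 0.04], "turn": [0, 0, 0]}, {"slide": [0, -0.003, 0.07], "turn": [0, 0, 0]}, {"slide": [0, -0.003, 0.1], "turn": [0, 0, 0]}, {"slide": [0, -0.003, 0.13], "turn": [0, 0, 0]}, {"slide": [0, -0.003, 0.16], "turn": [0, 0, 0]}, {"slide": [0, -0.003, 0.16], "turn": [0, 0, 0]}]'

```text
clock: 5.6
tcp_pos: [520.0, 172.4, -6.3]
tcp_rot: [-0.001, 0.671, 0.742, -0.001]
contact_force: [-0.6, -0.6, -0.2]
grip_width: 0.3
finger_force: 0.0
```

Call:
move_arm --motion '[{"slide": [0, 0, 0], "turn": [0, 0, 0]}, {"slide": [0, 0, 0], "turn": [0, 0, 0]}, {"slide": [0, 0, 0], "turn": [0, 0, 0]}, {"slide": [0, 0, 0], "turn": [0, 0, 0]}, {"slide": [0, 0, 0], "turn": [0, 0, 0]}, {"slide": [0, 0, 0], "turn": [0, 0, 0]}]' --claw 0

```text
clock: 6.1
tcp_pos: [521.0, 172.7, -4.6]
tcp_rot: [0.0, 0.671, 0.742, 0.0]
contact_force: [0.0, -0.0, 2.2]
grip_width: 0.106
finger_force: 30.0
```

Gripped: width 0.106, which is 10 mm. I'll lift straight up and carry it toward the cassette.

Call:
move_arm --motion '[{"slide": [0, 0, -0.1], "turn": [0, 0, 0]}, {"slide": [0, 0, -0.25], "turn": [0, 0, 0]}, {"slide": [0, 0, -0.4], "turn": [0, 0, 0]}, {"slide": [0, 0, -0.55], "turn": [0, 0, 0]}, {"slide": [0, 0, -0.7], "turn": [0, 0, 0]}, {"slide": [0, 0, -0.8], "turn": [0, 0, 0]}, {"slide": [0, 0, -0.8], "turn": [0, 0, 0]}]'

```text
clock: 6.68
tcp_pos: [522.7, 173.1, 159.4]
tcp_rot: [0.002, 0.671, 0.742, 0.003]
contact_force: [0.8, -0.1, -1.0]
grip_width: 0.108
finger_force: 30.0
```

```bash
python3 -c "
from h import *
go([500,-100,150],-9)"
```

```text
slide [-1.347 -0.25   0.044] turn [ 0.012 -0.003  0.492]
```

Call:
move_arm --motion '[{"slide": [-0.2, -0.06, 0.0], "turn": [0, 0, 0.1]}, {"slide": [-0.4, -0.12, 0.0], "turn": [0, 0, 0.2]}, {"slide": [-0.6, -0.18, 0.0], "turn": [0, 0, 0.3]}, {"slide": [-0.8, -0.2, 0.0], "turn": [0, 0, 0.4]}, {"slide": [-1.0, -0.25, 0.0], "turn": [0, 0, 0.49]}, {"slide": [-1.0, -0.25, 0.0], "turn": [0, 0, 0.49]}]'

```text
clock: 7.18
tcp_pos: [489.8, -36.7, 154.2]
tcp_rot: [-0.0, 0.762, 0.647, -0.001]
contact_force: [-0.2, -0.1, -0.8]
grip_width: 0.105
finger_force: 30.0
```

Run:
```python
from h import *
go([500,-110,150],-9)
c=shot("wrist"); cv2.imwrite("pics/w2.png",c["img"])
import pickle; pickle.dump(c,open("w2.pkl","wb"))
```

```text
slide [-0.353  0.11   0.021] turn [-0.002  0.002 -0.012]
```

View pics/w2.png

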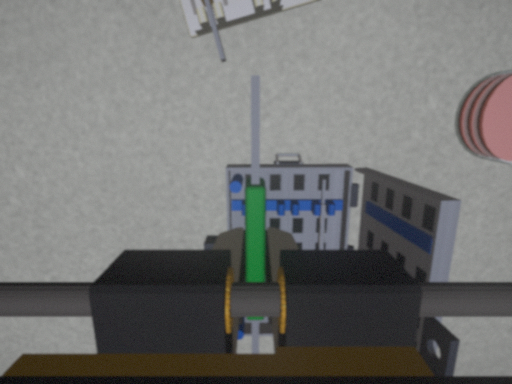

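The wrist view shows the cassette's +y half. Its side wall is at row 165, columns 228 to 350, the blue comb is at row 207, the lid stands at the right, and the lid lug hole is at (434,348). I'll zoom in on the comb.

Run:
```python
from h import *
import pickle; c=pickle.load(open("w2.pkl","rb"))
cv2.imwrite("pics/w2c.png",cv2.resize(c["img"][150:260,215:375],None,fx=5,fy=5,interpolation=cv2.INTER_CUBIC))
h=cv2.cvtColor(c["img"],cv2.COLOR_BGR2HSV)
m=((h[...,0]>100)&(h[...,0]<130)&(h[...,1]>130)).astype(np.uint8)
for r in range(196,218,2): print(r,''.join('#' if v else '.' for v in m[r,225:352]))
```

```text
196 ...............................................................................................................................
198 ...............................................................................................................................
200 ..........###.##.........................###########........#####........##############......................########..........
202 .......###########.......................############.....#########.....###############.....................##########.........
204 .......############......................##############################################..######........###############.........
206 .......#############.....................##############################################.#######........###############.........
208 .......#############.....................######################################################........##############..........
210 .................###................................########.......#######...............######........#######.................
212 ..................##.................................######........######................######........######..................
214 ..................##..................................#####.........#####.................#####.........####...................
216 ...............................................................................................................................
```

View pics/w2c.png

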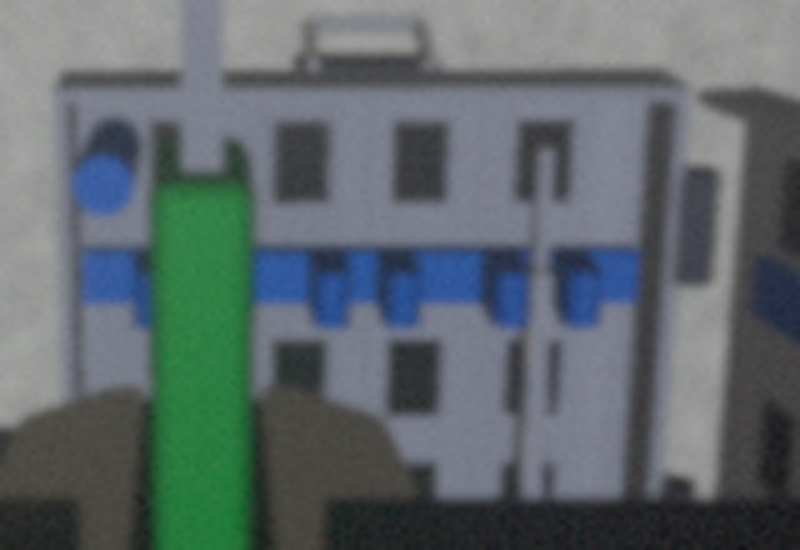

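The zoom shows the tops of the middle-notch posts at crop (330,295) and (402,295). That puts the notch centre at image (288.2,209), with the neighbouring notch at (323.8,209).

Run:
```python
from h import *
import pickle; c=pickle.load(open("w2.pkl","rb"))
P=onplane(c,[[288.2,209],[323.8,209]],26); d=P[1]-P[0]; print("notch+55",P.round(1),np.hypot(*d[:2]).round(1))
E_=onplane(c,[[232,199.6],[343,199.6]],8); d=E_[1]-E_[0]; print("comb yaw",np.degrees(np.arctan2(d[1],d[0])).round(2),np.hypot(*d[:2]))
W=onplane(c,[[227.5,168],[350.5,168]],24); d=W[1]-W[0]; print("wall",W.round(1),np.degrees(np.arctan2(d[1],d[0])).round(2),np.hypot(*d[:2]))
a=np.radians(-9.3)
for z in (1,):
    s=P[0]-55*np.array([-np.sin(a),np.cos(a),0]); print("slot from wrist",s)
# top camera with the starting picture
t=shot("top"); img=cv2.imread("pics/top0.png"); h=cv2.cvtColor(img,cv2.COLOR_BGR2HSV)
m=((h[...,0]>100)&(h[...,0]<130)&(h[...,1]>130)).astype(np.uint8); m[:195]=0; m[245:]=0; m[:,:248]=0; m[:,318:]=0
v,u=np.nonzero(m); k=u<283
for s in (k,~k):
    l=cv2.fitLine(np.c_[u[s],v[s]].astype(np.float32),2,0,.01,.01).ravel(); q=onplane(t,[[l[2],l[3]],[l[2]+20*l[0],l[3]+20*l[1]]],15); d=q[1]-q[0]
    print("top comb",s.sum(),q[0].round(1),np.degrees(np.arctan2(d[1],d[0])).round(1), u[s].min(),u[s].max(),v[s].min(),v[s].max())
g=img[225:255,265:295]; lug=onplane(t,[[279,243]],24); print(lug)
cv2.imwrite("pics/topc.png",cv2.resize(img[170:255,235:330],None,fx=7,fy=7,interpolation=cv2.INTER_CUBIC))
```

```text
notch+55 [[518.8 -69.6  26. ]
 [555.3 -75.6  26. ]] 37.1
comb yaw -9.37 121.13246385652793
wall [[464.1 -17.2  24. ]
 [587.1 -37.5  24. ]] -9.38 124.70648597683922
slot from wrist [ 509.86899132 -123.86644162   26.        ]
top comb 120 [511.9 -66.4  15. ] -16.0 252 268 198 234
top comb 136 [ 493.6 -181.8   15. ] 177.3 296 309 195 240
[[ 429.26403348 -112.47625522   24.        ]]
```

View pics/topc.png

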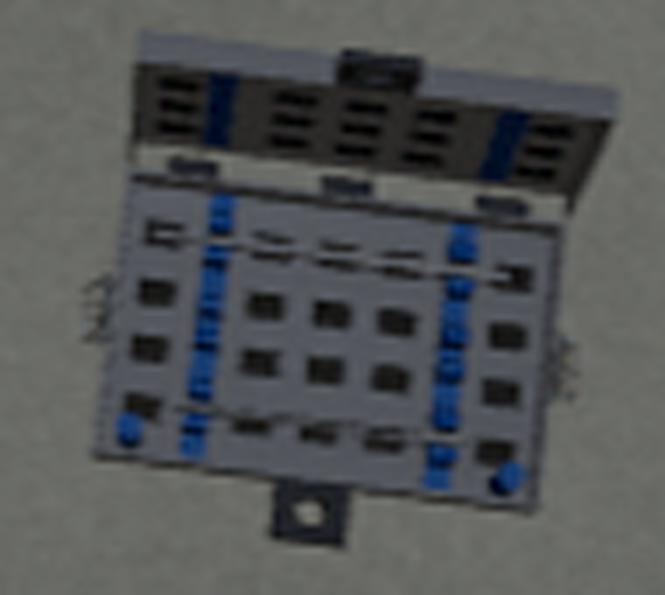

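The top crop shows the tray lug hole at (279.4,243.1), both combs, and the lid leaning back. Wrist lengths come out about 3% short, so I'll fine-align with the blade against the notch in the image. Next is the lid angle, since the gripper's wide body must clear the lid.

Run:
```python
from h import *
import pickle; c=pickle.load(open("w2.pkl","rb"))
a=np.radians(-9.4); ux=np.array([np.cos(a),np.sin(a),0]); uy=np.array([-ux[1],ux[0],0]); O=np.array([508.5,-125.5,0])
r=c["W"]@np.linalg.inv(c["K"])@np.array([434,348,1.]); t=((O-c["C"])@uy)/(r@uy); X=c["C"]+t*r
x=(X-O)@ux-65; z=X[2]-24; print("hole rel hinge",x,z,np.hypot(x,z),"angle",np.pi/2+np.arctan2(x,z)-np.arctan2(6,143))
go(O-40*ux+[0,0,60],-9.4,-6)
go(O-40*ux+[0,0,21],-9.4,-6)
```

```text
hole rel hinge 22.907413300043544 138.35889354686697 140.24240802129816 angle 1.6929396377606765
slide [-0.444 -0.037  0.472] turn [-0.202 -0.001  0.01 ]
slide [-0.444 -0.036  0.667] turn [-0.202 -0.001  0.01 ]
```

Call:
move_arm --motion '[{"slide": [-0.2, -0.037, 0.0], "turn": [-0.1, 0, 0]}, {"slide": [-0.35, -0.037, 0.1], "turn": [-0.2, 0, 0.01]}, {"slide": [-0.444, -0.037, 0.25], "turn": [-0.2, 0, 0.01]}, {"slide": [-0.444, -0.037, 0.4], "turn": [-0.2, 0, 0.01]}, {"slide": [-0.444, -0.037, 0.55], "turn": [-0.2, 0, 0.01]}, {"slide": [-0.444, -0.037, 0.65], "turn": [-0.2, 0, 0.01]}, {"slide": [-0.444, -0.037, 0.67], "turn": [-0.2, 0, 0.01]}, {"slide": [-0.444, -0.037, 0.67], "turn": [-0.2, 0, 0.01]}]'

```text
clock: 7.95
tcp_pos: [469.3, -116.6, 19.9]
tcp_rot: [0.038, 0.76, 0.648, 0.033]
contact_force: [0.1, 0.5, -0.9]
grip_width: 0.103
finger_force: 30.0
```

Run:
```python
from h import *
a=np.radians(-9.4); ux=np.array([np.cos(a),np.sin(a),0]); O=np.array([508.5,-125.5,0])
go(O-0*ux+[0,0,21],-9.4,-6)
```

```text
slide [-0.013  0.2    0.015] turn [-0.006 -0.003  0.008]
```

Call:
move_arm --motion '[{"slide": [0, 0.03, 0], "turn": [0, 0, 0]}, {"slide": [0, 0.06, 0], "turn": [0, 0, 0]}, {"slide": [0, 0.09, 0.005], "turn": [0, 0, 0]}, {"slide": [-0.01, 0.12, 0.01], "turn": [0, 0, 0]}, {"slide": [-0.01, 0.15, 0.01], "turn": [0, 0, 0]}, {"slide": [-0.01, 0.18, 0.015], "turn": [0, 0, 0]}, {"slide": [-0.01, 0.2, 0.015], "turn": [0, 0, 0]}, {"slide": [-0.01, 0.2, 0.015], "turn": [0, 0, 0]}]'

```text
clock: 8.62
tcp_pos: [510.1, -126.6, 22.5]
tcp_rot: [0.04, 0.761, 0.647, 0.034]
contact_force: [0.2, 0.6, -0.2]
grip_width: 0.1
finger_force: 30.0
```

Run:
```python
from h import *
print(sensors.sense()["contact_force"])
c=shot("wrist"); cv2.imwrite("pics/w3.png",c["img"])
cv2.imwrite("pics/w3c.png",cv2.resize(c["img"][60:260,160:360],None,fx=3,fy=3,interpolation=cv2.INTER_CUBIC))
```

```text
[ 0.19837359  0.58705298 -0.21184219]
```

View pics/w3c.png

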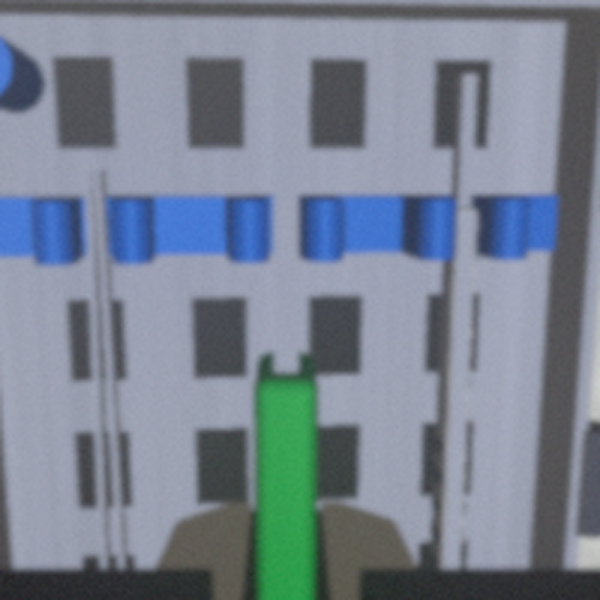

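Aligned: the middle notch posts leave a gap at crop x 270 to 303, centre 287, and the grip spans 258 to 316, centre 287. The combs look level with the view. Descending along the tool axis in stages.

Call:
move_arm --motion '[{"slide": [0, 0, 0.03], "turn": [0, 0, 0]}, {"slide": [0, 0, 0.06], "turn": [0, 0, 0]}, {"slide": [0, -0.002, 0.09], "turn": [0, 0, 0]}, {"slide": [0, -0.003, 0.12], "turn": [0, 0, 0]}, {"slide": [0, -0.003, 0.14], "turn": [0, 0, 0]}, {"slide": [0, -0.003, 0.14], "turn": [0, 0, 0]}]'

```text
clock: 9.17
tcp_pos: [511.7, -126.8, -6.4]
tcp_rot: [0.04, 0.761, 0.647, 0.034]
contact_force: [2.7, -0.9, -2.0]
grip_width: 0.105
finger_force: 30.0
```

Call:
move_arm --motion '[{"slide": [0, -0.002, 0.015], "turn": [0, 0, 0]}, {"slide": [0, -0.003, 0.03], "turn": [0, 0, 0]}, {"slide": [0, -0.003, 0.045], "turn": [0, 0, 0]}, {"slide": [0, -0.003, 0.06], "turn": [0, 0, 0]}, {"slide": [0, -0.003, 0.06], "turn": [0, 0, 0]}]'

```text
clock: 9.58
tcp_pos: [512.9, -127.1, -17.8]
tcp_rot: [0.041, 0.761, 0.647, 0.034]
contact_force: [7.6, -1.5, -4.1]
grip_width: 0.108
finger_force: 30.0
```

Run:
```python
from h import *
c=shot("wrist"); cv2.imwrite("pics/w4.png",c["img"]); s=sensors.sense()
print(np.round(s["contact_force"],1),np.round(s["moment"],2),np.round(s["tcp_pos"],1))
h=cv2.cvtColor(c["img"],cv2.COLOR_BGR2HSV)
for r in range(120,250,8):
    m=np.nonzero((h[r,200:310,0]>45)&(h[r,200:310,0]<90)&(h[r,200:310,1]>70))[0]+200
    b=''.join('#' if (100<x[0]<130 and x[1]>130) else '.' for x in h[r,180:335])
    print(r,(m.min(),m.max()) if len(m) else None,b if '#' in b else '')
# lid hole / lid dark columns
P,R=pose()
# lid lit edge in scene: dump arm
```

```text
[ 7.  -2.1 -4.3] [-0.29 -1.08  0.08] [ 513.  -127.1  -17.7]
120 None 
128 None ..........................................................................................................................###..............................
136 None .....#################################################################...........###..#########################################......###############.......
144 None .....#################################################################..........####..#########################################....#.###############.......
152 None ......#################................................###############................###############................................###############.......
160 None 
168 None 
176 None 
184 (np.int64(247), np.int64(263)) 
192 (np.int64(245), np.int64(265)) 
200 (np.int64(245), np.int64(265)) 
208 (np.int64(245), np.int64(264)) 
216 (np.int64(246), np.int64(264)) 
224 (np.int64(245), np.int64(265)) 
232 (np.int64(245), np.int64(265)) 
240 (np.int64(244), np.int64(266)) 
248 (np.int64(244), np.int64(266))
```

The posts' gap is centred at column 258 and the scraper at 255, so it is about 1 mm too far forward and leaning on the front posts. Correcting and finishing the descent.

Call:
move_arm --motion '[{"slide": [0, 0.006, 0], "turn": [0, 0, 0]}, {"slide": [0, 0.006, 0.005], "turn": [0, 0, 0]}, {"slide": [0, 0.006, 0.01], "turn": [0, 0, 0]}, {"slide": [0, 0.006, 0.01], "turn": [0, 0, 0]}]'

```text
clock: 9.97
tcp_pos: [513.2, -126.9, -19.8]
tcp_rot: [0.039, 0.761, 0.647, 0.034]
contact_force: [1.2, -0.2, -1.6]
grip_width: 0.107
finger_force: 30.0
```

Call:
move_arm --motion '[{"slide": [0, 0, 0.005], "turn": [0, 0, 0]}, {"slide": [0, 0, 0.01], "turn": [0, 0, 0]}, {"slide": [0, 0, 0.01], "turn": [0, 0, 0]}]'

```text
clock: 10.22
tcp_pos: [513.3, -127.0, -20.6]
tcp_rot: [0.039, 0.761, 0.647, 0.034]
contact_force: [-6.7, 1.2, 18.7]
grip_width: 0.109
finger_force: 30.0
```

Bottomed at −20.6 as predicted. Ease off and open a little.

Call:
move_arm --motion '[{"slide": [0, 0, -0.008], "turn": [0, 0, 0]}, {"slide": [0, 0, -0.008], "turn": [0, 0, 0]}, {"slide": [0, 0, -0.008], "turn": [0, 0, 0]}, {"slide": [0, 0, -0.008], "turn": [0, 0, 0]}, {"slide": [0, 0, -0.008], "turn": [0, 0, 0]}]' --claw 0.25

```text
clock: 10.63
tcp_pos: [513.3, -127.0, -20.1]
tcp_rot: [0.04, 0.761, 0.647, 0.034]
contact_force: [-0.2, -0.4, -0.8]
grip_width: 0.25
finger_force: 0.0
```

Call:
move_arm --motion '[{"slide": [0, 0, -0.04], "turn": [0, 0, 0]}, {"slide": [0, 0, -0.09], "turn": [0, 0, 0]}, {"slide": [0, 0, -0.15], "turn": [0, 0, 0]}, {"slide": [0, 0, -0.22], "turn": [0, 0, 0]}, {"slide": [0, 0, -0.25], "turn": [0, 0, 0]}, {"slide": [0, 0, -0.25], "turn": [0, 0, 0]}]'

```text
clock: 11.13
tcp_pos: [509.3, -126.6, 32.0]
tcp_rot: [0.041, 0.761, 0.647, 0.035]
contact_force: [0.4, -0.2, -0.2]
grip_width: 0.251
finger_force: 0.0
```

Run:
```python
from h import *
c=shot("wrist"); cv2.imwrite("pics/w5.png",c["img"]); h=cv2.cvtColor(c["img"],cv2.COLOR_BGR2HSV)
print(pose()[0].round(1),c["C"].round(1))
m=((h[...,0]>=45)&(h[...,0]<=90)&(h[...,1]>90)).astype(np.uint8); m=cv2.morphologyEx(m,2,np.ones((3,3)))
cs=max(cv2.findContours(m,0,2)[0],key=cv2.contourArea); b=cv2.boundingRect(cs); print("green bbox",b)
for r in range(b[1],b[1]+b[3],6):
    u=np.nonzero(m[r])[0]; print(r,u.min(),u.max(),end="; ")
print()
for r in range(140,240,6):
    s=''.join('#' if (100<x[0]<130 and x[1]>130) else '.' for x in h[r,170:345])
    if '#' in s: print(r,s)
```

```text
[ 508.9 -126.5   31. ] [499.2 -53.7 225. ]
green bbox (248, 167, 16, 105)
167 249 262; 173 248 263; 179 248 263; 185 248 262; 191 248 262; 197 248 262; 203 248 263; 209 248 263; 215 248 263; 221 248 263; 227 248 262; 233 248 262; 239 248 263; 245 248 263; 251 249 263; 257 248 263; 263 249 262; 269 250 262; 
140 ##################...........###################################################...........################################....###########............#####################....
```

The scraper stayed in place, with the grip centred at column 255.5 at the right scale. I'll tap it with shut fingers to confirm it is fully down; contact should come at a reported z of about 0.

Call:
move_arm --motion '[{"slide": [0, 0, 0.05], "turn": [0, 0, 0]}, {"slide": [0, 0, 0.1], "turn": [0, 0, 0]}, {"slide": [0, 0, 0.13], "turn": [0, 0, 0]}, {"slide": [0, 0, 0.14], "turn": [0, 0, 0]}, {"slide": [0, 0, 0.14], "turn": [0, 0, 0]}]' --claw 0

```text
clock: 11.6
tcp_pos: [510.7, -126.5, 0.7]
tcp_rot: [0.039, 0.761, 0.647, 0.033]
contact_force: [0.1, -0.7, 0.2]
grip_width: 0.004
finger_force: 0.0
```

Call:
move_arm --motion '[{"slide": [0, 0, 0.005], "turn": [0, 0, 0]}, {"slide": [0, 0, 0.01], "turn": [0, 0, 0]}, {"slide": [0, 0, 0.015], "turn": [0, 0, 0]}, {"slide": [0, 0, 0.015], "turn": [0, 0, 0]}]'

```text
clock: 11.93
tcp_pos: [512.6, -127.0, 0.1]
tcp_rot: [0.041, 0.761, 0.647, 0.035]
contact_force: [-1.5, 1.0, 10.5]
grip_width: 0.003
finger_force: 5.9
```

Contact at 0.1 to 0.7 mm, so it is seated. Now rise, level the tool and go over behind the lid.

Run:
```python
from h import *
a=np.radians(-9.4); ux=np.array([np.cos(a),np.sin(a),0]); O=np.array([508.5,-125.5,0])
go(O-20*ux+[0,0,185],-9.4)
```

```text
slide [ 0.004 -0.022 -0.932] turn [ 0.204 -0.     0.005]
```

Call:
move_arm --motion '[{"slide": [0, 0, -0.15], "turn": [0, 0, 0]}, {"slide": [0, 0, -0.35], "turn": [0, 0, 0]}, {"slide": [0, -0.02, -0.55], "turn": [0, 0, 0]}, {"slide": [0, -0.02, -0.75], "turn": [0.1, 0, 0]}, {"slide": [0, -0.02, -0.93], "turn": [0.2, 0, 0]}, {"slide": [0, -0.02, -0.93], "turn": [0.2, 0, 0]}]'

```text
clock: 12.43
tcp_pos: [491.5, -124.1, 190.8]
tcp_rot: [0.003, 0.762, 0.648, 0.002]
contact_force: [0.1, -0.3, 0.9]
grip_width: 0.007
finger_force: 0.0
```

Call:
move_arm --motion '[{"slide": [0, 0.2, 0], "turn": [0, 0, 0]}, {"slide": [0, 0.4, 0], "turn": [0, 0, 0]}, {"slide": [0, 0.6, 0], "turn": [0, 0, 0]}, {"slide": [0, 0.8, 0], "turn": [0, 0, 0]}, {"slide": [0, 0.95, 0], "turn": [0, 0, 0]}, {"slide": [0, 0.95, 0], "turn": [0, 0, 0]}, {"slide": [0, 0.95, 0], "turn": [0, 0, 0]}]'

```text
clock: 13.02
tcp_pos: [676.4, -153.6, 181.9]
tcp_rot: [-0.001, 0.762, 0.648, -0.0]
contact_force: [-0.6, -1.3, 1.4]
grip_width: 0.009
finger_force: 0.0
```

Run:
```python
from h import *
a=np.radians(-9.4); ux=np.array([np.cos(a),np.sin(a),0]); O=np.array([508.5,-125.5,0])
print((pose()[0]-O)@ux)
go(O+172*ux+[0,0,97],-9.4)
```

```text
170.23134297669972
slide [0.001 0.009 0.425] turn [-0.002 -0.001  0.006]
```

Call:
move_arm --motion '[{"slide": [0, 0.01, 0.12], "turn": [0, 0, 0]}, {"slide": [0, 0.01, 0.24], "turn": [0, 0, 0]}, {"slide": [0, 0.01, 0.35], "turn": [0, 0, 0]}, {"slide": [0, 0.01, 0.42], "turn": [0, 0, 0]}, {"slide": [0, 0.01, 0.42], "turn": [0, 0, 0]}]'

```text
clock: 13.43
tcp_pos: [675.8, -153.3, 96.6]
tcp_rot: [-0.002, 0.762, 0.648, -0.001]
contact_force: [0.1, 0.5, -1.1]
grip_width: 0.005
finger_force: 0.0
```

Call:
move_arm --motion '[{"slide": [0, -0.06, 0], "turn": [0, 0, 0]}, {"slide": [0, -0.12, 0], "turn": [0, 0, 0]}, {"slide": [0, -0.18, 0], "turn": [0, 0, 0]}, {"slide": [0, -0.24, 0], "turn": [0, 0, 0]}, {"slide": [0, -0.3, 0], "turn": [0, 0, 0]}, {"slide": [0, -0.36, 0], "turn": [0, 0, 0]}, {"slide": [0, -0.42, 0], "turn": [0, 0, 0]}, {"slide": [0, -0.48, 0], "turn": [0, 0, 0]}]'

```text
clock: 14.1
tcp_pos: [583.9, -138.8, 101.9]
tcp_rot: [0.002, 0.762, 0.648, 0.001]
contact_force: [2.5, -1.1, -0.7]
grip_width: 0.003
finger_force: 1.1
```

Call:
move_arm --motion '[{"slide": [0, -0.05, 0], "turn": [0, 0, 0]}, {"slide": [0, -0.1, 0], "turn": [0, 0, 0]}, {"slide": [0, -0.15, 0], "turn": [0, 0, 0]}, {"slide": [0, -0.2, 0], "turn": [0, 0, 0]}, {"slide": [0, -0.25, 0], "turn": [0, 0, 0]}, {"slide": [0, -0.28, 0], "turn": [0, 0, 0]}]'

```text
clock: 14.6
tcp_pos: [527.6, -129.5, 101.1]
tcp_rot: [0.001, 0.762, 0.648, 0.001]
contact_force: [0.7, 0.1, -0.1]
grip_width: 0.006
finger_force: 0.2
```

The lid has passed over and is sinking. Follow a little further, then rise and turn toward the pin.

Call:
move_arm --motion '[{"slide": [0, -0.05, 0], "turn": [0, 0, 0]}, {"slide": [0, -0.1, 0], "turn": [0, 0, 0]}, {"slide": [0, -0.15, 0], "turn": [0, 0, 0]}, {"slide": [0, -0.15, -0.1], "turn": [0, 0, 0]}, {"slide": [0, -0.15, -0.2], "turn": [0, 0, -0.25]}, {"slide": [0, -0.15, -0.2], "turn": [0, 0, -0.5]}, {"slide": [0, -0.15, -0.2], "turn": [0, 0, -0.75]}, {"slide": [0, -0.15, -0.2], "turn": [0, 0, -1]}]'

```text
clock: 15.27
tcp_pos: [498.8, -124.8, 141.0]
tcp_rot: [0.001, 0.575, 0.818, 0.0]
contact_force: [0.5, 1.0, 0.1]
grip_width: 0.005
finger_force: 0.0
```

Run:
```python
from h import *
go([530,181,140],80.6)
t=shot("top"); i=t["img"]
cv2.imwrite("pics/top2.png",i)
```

```text
slide [1.386 0.664 0.005] turn [ 2.000e-03  4.000e-03 -2.028e+00]
```

Call:
move_arm --motion '[{"slide": [0.17, 0.08, 0], "turn": [0, 0, -0.2]}, {"slide": [0.34, 0.16, 0], "turn": [0, 0, -0.4]}, {"slide": [0.5, 0.24, 0], "turn": [0, 0, -0.6]}, {"slide": [0.67, 0.32, 0], "turn": [0, 0, -0.8]}, {"slide": [0.84, 0.4, 0], "turn": [0, 0, -1]}, {"slide": [1, 0.48, 0], "turn": [0, 0, -1]}, {"slide": [1, 0.48, 0], "turn": [0, 0, -1]}]' --claw 0.5

```text
clock: 15.9
tcp_pos: [522.9, 100.7, 140.6]
tcp_rot: [0.001, 0.346, 0.938, 0.001]
contact_force: [-0.6, 1.2, -0.1]
grip_width: 0.458
finger_force: 0.0
```

Run:
```python
from h import *
go([530,181,140],80.6)
```

```text
slide [0.234 0.328 0.004] turn [ 0.004  0.002 -1.038]
```

Call:
move_arm --motion '[{"slide": [0.23, 0.33, 0], "turn": [0, 0, -0.25]}, {"slide": [0.23, 0.33, 0], "turn": [0, 0, -0.5]}, {"slide": [0.23, 0.33, 0], "turn": [0, 0, -0.75]}, {"slide": [0.23, 0.33, 0], "turn": [0, 0, -1]}, {"slide": [0.23, 0.33, 0], "turn": [0, 0, -1]}, {"slide": [0.23, 0.33, 0], "turn": [0, 0, -1]}]'

```text
clock: 16.4
tcp_pos: [530.6, 175.6, 140.2]
tcp_rot: [0.0, 0.094, 0.996, 0.0]
contact_force: [0.4, -0.2, -0.1]
grip_width: 0.502
finger_force: 0.0
```

Run:
```python
from h import *
c=shot("wrist"); cv2.imwrite("pics/w6.png",c["img"]); h=cv2.cvtColor(c["img"],cv2.COLOR_BGR2HSV)
p,R=pose(); print(p.round(1),c["C"].round(1),np.degrees(np.arctan2(R[1,1],R[0,1])))
m=(((h[...,0]<=8)|(h[...,0]>172))&(h[...,1]>110)&(h[...,2]>50)).astype(np.uint8); m=cv2.morphologyEx(m,3,np.ones((3,3)))
for cs in cv2.findContours(m,0,2)[0]:
    if cv2.contourArea(cs)>40: print(cv2.contourArea(cs),cv2.boundingRect(cs),cv2.minEnclosingCircle(cs),h[cs[:,0,1],cs[:,0,0]].mean(0).round())
x,y,w,hh=cv2.boundingRect(max(cv2.findContours(m,0,2)[0],key=cv2.contourArea))
print(c["img"][y-2:y+hh+3:2,x-2:x+w+3:2].max(2))
print(proj(c,[[572,183,70],[572,183,36]]))
```

```text
[530.6 175.5 140.1] [461.4 189.2 334.3] 79.07899693638602
391.0 (260, 229, 23, 23) ((271.25, 240.25), 11.752758979797363) [ 19. 129. 118.]
[[130  83  70  66  65  72  65  71  68  68  70  92 140 148]
 [125  76  66  72  72  76  85  88  81  73  67  81 131 147]
 [122  75  69  82 109 128 137 137 135 117  94  82 121 143]
 [125  77  89 126 146 147 150 147 147 146 139 106 116 143]
 [131  92 126 144 146 139 126 123 134 146 149 139 121 139]
 [130 114 144 149 128 103 101 109 104 124 144 148 134 139]
 [133 129 146 139 108 114 115 115 119 105 132 148 141 132]
 [136 139 147 132 109 117 114 118 116 111 124 146 142 126]
 [137 140 146 135 108 114 113 117 117 111 125 146 143 127]
 [132 131 141 144 115 116 116 116 117 109 134 145 139 127]
 [129 122 141 145 134 116 112 112 110 127 145 142 128 121]
 [123 124 130 142 145 144 136 136 138 143 143 132 126 125]
 [127 127 129 130 138 143 145 144 141 139 129 127 131 131]
 [129 126 129 130 126 130 134 131 131 128 128 128 127 126]]
[[271.5766532  241.05978456]
 [269.83456579 227.6110302 ]]
```

The knob top centre at (271.3,241) agrees with (572,183,70), in line with the other views. Approach over it and descend.

Run:
```python
from h import *
go([573,183.3,13],80.6)
```

```text
slide [-0.2    0.078  0.636] turn [ 0.001  0.001 -0.051]
```

Call:
move_arm --motion '[{"slide": [-0.1, 0.04, 0], "turn": [0, 0, -0.05]}, {"slide": [-0.2, 0.078, 0.05], "turn": [0, 0, -0.05]}, {"slide": [-0.2, 0.078, 0.2], "turn": [0, 0, -0.05]}, {"slide": [-0.2, 0.078, 0.35], "turn": [0, 0, -0.05]}, {"slide": [-0.2, 0.078, 0.5], "turn": [0, 0, -0.05]}, {"slide": [-0.2, 0.078, 0.6], "turn": [0, 0, -0.05]}, {"slide": [-0.2, 0.078, 0.635], "turn": [0, 0, -0.05]}, {"slide": [-0.2, 0.078, 0.635], "turn": [0, 0, -0.05]}]'

```text
clock: 17.12
tcp_pos: [571.9, 183.3, 11.5]
tcp_rot: [-0.001, 0.081, 0.997, -0.0]
contact_force: [0.4, 0.3, -0.2]
grip_width: 0.501
finger_force: 0.0
```

Call:
move_arm --motion '[{"slide": [0, 0, 0], "turn": [0, 0, 0]}, {"slide": [0, 0, 0], "turn": [0, 0, 0]}, {"slide": [0, 0, 0], "turn": [0, 0, 0]}, {"slide": [0, 0, 0], "turn": [0, 0, 0]}, {"slide": [0, 0, 0], "turn": [0, 0, 0]}, {"slide": [0, 0, 0], "turn": [0, 0, 0]}, {"slide": [0, 0, 0], "turn": [0, 0, 0]}]' --claw 0

```text
clock: 17.7
tcp_pos: [573.2, 184.0, 13.7]
tcp_rot: [0.001, 0.079, 0.997, 0.0]
contact_force: [-1.9, -0.6, 6.0]
grip_width: 0.226
finger_force: 30.0
```

Call:
move_arm --motion '[{"slide": [0, 0, -0.05], "turn": [0, 0, 0]}, {"slide": [0, 0, -0.15], "turn": [0, 0, 0]}, {"slide": [0, 0, -0.3], "turn": [0, 0, 0]}, {"slide": [0, 0, -0.45], "turn": [0, 0, 0]}, {"slide": [0, 0, -0.5], "turn": [0, 0, 0]}, {"slide": [0, 0, -0.5], "turn": [0, 0, 0]}]'

```text
clock: 18.2
tcp_pos: [574.0, 184.3, 115.7]
tcp_rot: [0.002, 0.079, 0.997, 0.001]
contact_force: [0.2, -0.6, -0.7]
grip_width: 0.23
finger_force: 30.0
```

Run:
```python
from h import *
c=shot("wrist"); cv2.imwrite("pics/w7.png",c["img"]); h=cv2.cvtColor(c["img"],cv2.COLOR_BGR2HSV)
s=sensors.sense(); p,R=pose(s); print(p.round(1),s["grip_width"],np.degrees(np.arctan2(R[1,1],R[0,1])))
m=(((h[...,0]<=8)|(h[...,0]>172))&(h[...,1]>110)&(h[...,2]>40)).astype(np.uint8)
for cs in cv2.findContours(m,0,2)[0]:
    if cv2.contourArea(cs)>30: print(cv2.contourArea(cs),cv2.boundingRect(cs))
for z in (-38,-29,-19,0,10): print(z,proj(c,p+R@np.array([0,0,z],float)).round(0))
# coarse lug place to hover
a=np.radians(-9.4); ux=np.array([np.cos(a),np.sin(a),0]); O=np.array([508.5,-125.5,0])
L=O-78*ux; print("lug",L); go(L-0*ux+[0,0,90],80.6)
```

```text
[573.  184.  113.4] 0.2285605610338616 80.9010087503698
1642.5 (231, 236, 48, 47)
-38 [[253. 248.]]
-29 [[253. 241.]]
-19 [[253. 234.]]
0 [[254. 224.]]
10 [[254. 219.]]
lug [ 431.54737139 -112.76057495    0.        ]
slide [ 0.464 -1.577  0.115] turn [0.002 0.003 0.01 ]
```

Call:
move_arm --motion '[{"slide": [0.06, -0.2, 0], "turn": [0, 0, 0]}, {"slide": [0.12, -0.4, 0], "turn": [0, 0, 0]}, {"slide": [0.18, -0.6, 0], "turn": [0, 0, 0]}, {"slide": [0.23, -0.8, 0], "turn": [0, 0, 0]}, {"slide": [0.29, -1.0, 0], "turn": [0, 0, 0]}, {"slide": [0.29, -1.0, 0], "turn": [0, 0, 0]}]'

```text
clock: 18.75
tcp_pos: [479.9, -8.8, 110.8]
tcp_rot: [-0.002, 0.081, 0.997, -0.0]
contact_force: [1.0, -0.6, -1.1]
grip_width: 0.231
finger_force: 30.0
```

Run:
```python
from h import *
a=np.radians(-9.4); ux=np.array([np.cos(a),np.sin(a),0]); O=np.array([508.5,-125.5,0])
L=O-78*ux; go(L-2*ux+[0,0,70],80.6)
```

```text
slide [ 0.163 -0.552  0.205] turn [-0.002 -0.009  0.003]
```

Call:
move_arm --motion '[{"slide": [0.06, -0.2, 0], "turn": [0, 0, 0]}, {"slide": [0.12, -0.4, 0.05], "turn": [0, 0, 0]}, {"slide": [0.163, -0.55, 0.12], "turn": [0, 0, 0]}, {"slide": [0.163, -0.55, 0.2], "turn": [0, 0, 0]}, {"slide": [0.163, -0.55, 0.2], "turn": [0, 0, 0]}, {"slide": [0.163, -0.55, 0.2], "turn": [0, 0, 0]}]'

```text
clock: 19.25
tcp_pos: [433.3, -107.3, 71.5]
tcp_rot: [-0.002, 0.08, 0.997, 0.001]
contact_force: [0.4, -0.2, -1.1]
grip_width: 0.231
finger_force: 30.0
```

Run:
```python
from h import *
import pickle
c=shot("wrist"); pickle.dump(c,open("w8.pkl","wb")); p,R=pose(); print(p.round(1))
a=np.radians(-9.4); ux=np.array([np.cos(a),np.sin(a),0]); O=np.array([508.5,-125.5,0])
L=O-78*ux; print(proj(c,[L+[0,0,30],L+[0,0,38]]).round(0))
i=np.clip(c["img"].astype(float)*1.8,0,255).astype(np.uint8)
cv2.imwrite("pics/w8c.png",cv2.resize(i[120:300,155:355],None,fx=3.3,fy=3.3,interpolation=cv2.INTER_CUBIC))
```

```text
[ 434.1 -107.2   72.2]
[[247. 207.]
 [247. 210.]]
```

View pics/w8c.png

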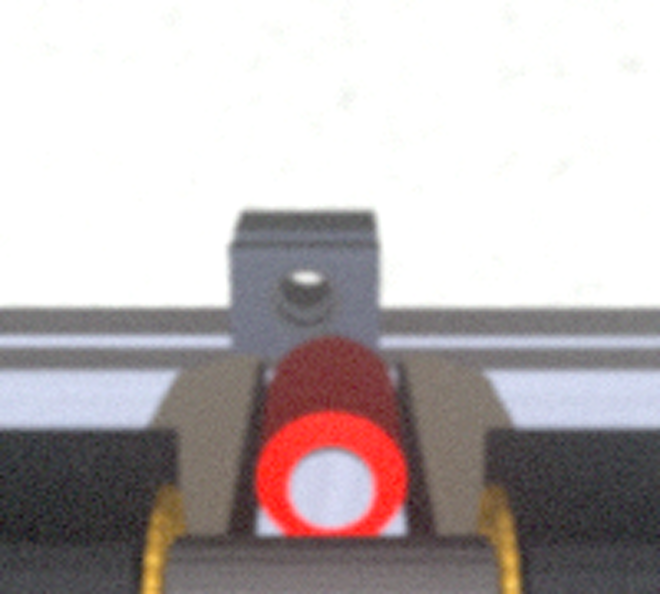

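The hole in the lid's lug is at crop (305,295), image (247.4,209.4), close to the predicted (247,210). The knob top centre is at crop (331,488), image (255.3,267.9).

Run:
```python
from h import *
import pickle
c=pickle.load(open("w8.pkl","rb")); p=np.array([434.1,-107.2,72.2]); q=[-.002,.08,.997,.001]; R=Ro.from_quat([q[1],q[2],q[3],q[0]]).as_matrix()
Cc=R.T@(c["C"]-p); print("cam in tool",Cc.round(1),"axis",(R.T@c["W"][:,2]).round(3))
for zt in (-57,-50):
    K=onplane(c,[[255.3,267.9]],p[2]-zt)[0]; print("knob tool",(R.T@(K-p)).round(1),"depth",(c["W"].T@(K-c["C"]))[2].round(1))
for dz in (0,8,12):
    H=onplane(c,[[247.4,209.4]],38-dz)[0]; print("hole, cam +",dz,(R.T@(H-p)).round(1),H.round(1),"depth",(c["W"].T@(H-c["C"]))[2].round(1))
# lug width check: 34 mm, cols
i=c["img"]; print(i[200,215:280].mean(1).astype(int))
```

```text
cam in tool [  71.4    0.3 -193.4] axis [-0.254 -0.     0.967]
knob tool [  1.3   0.4 -57. ] depth 149.7
knob tool [ -2.3   0.4 -50. ] depth 157.4
hole, cam + 0 [ 1.7 -5.4 34.2] [ 431.4 -112.2   38. ] depth 237.8
hole, cam + 8 [-0.7 -5.6 42.2] [ 433.8 -112.8   30. ] depth 246.2
hole, cam + 12 [-1.9 -5.7 46.2] [ 434.9 -113.    26. ] depth 250.3
[149 150 151 149 150 151 149 147 134 106  87  75  72  71  70  73  68  70
  68  69  70  69  68  72  73  70  71  69  69  67  72  71  70  73  73  71
  68  71  71  67  70  67  71  70  70  70  71  72  71  71  73  72  69  76
  93 116 135 142 138 140 141 139 144 145 145]
```

Lug scale (34 mm over about 45 px) and knob scale both fit the arm being really about 8 mm higher than reported. So the hole is about +1.5 mm in tool x and −6 mm in tool y from the pin. Align, then descend.

Call:
move_arm --motion '[{"slide": [0.007, -0.03, 0], "turn": [0, 0, 0]}, {"slide": [0.007, -0.03, 0], "turn": [0, 0, 0]}, {"slide": [0.007, -0.03, 0.05], "turn": [0, 0, 0]}, {"slide": [0.007, -0.03, 0.1], "turn": [0, 0, 0]}, {"slide": [0.007, -0.03, 0.13], "turn": [0, 0, 0]}, {"slide": [0.007, -0.03, 0.16], "turn": [0, 0, 0]}, {"slide": [0.007, -0.03, 0.16], "turn": [0, 0, 0]}]'

```text
clock: 19.88
tcp_pos: [431.1, -113.2, 39.2]
tcp_rot: [-0.001, 0.079, 0.997, 0.0]
contact_force: [-0.7, -0.7, -0.8]
grip_width: 0.231
finger_force: 30.0
```

Call:
move_arm --motion '[{"slide": [0, 0, 0.02], "turn": [0, 0, 0]}, {"slide": [0, 0, 0.04], "turn": [0, 0, 0]}, {"slide": [0, 0, 0.05], "turn": [0, 0, 0]}, {"slide": [0, 0, 0.05], "turn": [0, 0, 0]}]'

```text
clock: 20.22
tcp_pos: [431.7, -113.5, 30.3]
tcp_rot: [-0.0, 0.079, 0.997, 0.0]
contact_force: [-0.5, -0.2, -0.8]
grip_width: 0.23
finger_force: 30.0
```

No contact with the tip already through the lid's hole. Continue.

Call:
move_arm --motion '[{"slide": [0, 0, 0.02], "turn": [0, 0, 0]}, {"slide": [0, 0, 0.04], "turn": [0, 0, 0]}, {"slide": [0, 0, 0.055], "turn": [0, 0, 0]}, {"slide": [0, 0, 0.06], "turn": [0, 0, 0]}, {"slide": [0, 0, 0.06], "turn": [0, 0, 0]}]'

```text
clock: 20.63
tcp_pos: [431.7, -113.5, 18.3]
tcp_rot: [-0.0, 0.079, 0.997, 0.0]
contact_force: [-0.2, -0.5, -1.5]
grip_width: 0.23
finger_force: 30.0
```

Call:
move_arm --motion '[{"slide": [0, 0, 0.01], "turn": [0, 0, 0]}, {"slide": [0, 0, 0.02], "turn": [0, 0, 0]}, {"slide": [0, 0, 0.025], "turn": [0, 0, 0]}, {"slide": [0, 0, 0.025], "turn": [0, 0, 0]}]'

```text
clock: 20.97
tcp_pos: [431.9, -113.6, 13.5]
tcp_rot: [0.0, 0.079, 0.997, 0.0]
contact_force: [0.0, -0.5, -0.2]
grip_width: 0.227
finger_force: 30.0
```

Call:
move_arm --motion '[{"slide": [0, 0, 0.01], "turn": [0, 0, 0]}, {"slide": [0, 0, 0.02], "turn": [0, 0, 0]}, {"slide": [0, 0, 0.02], "turn": [0, 0, 0]}]'

```text
clock: 21.22
tcp_pos: [431.8, -113.6, 9.5]
tcp_rot: [-0.0, 0.079, 0.997, 0.0]
contact_force: [-1.5, 0.1, 4.3]
grip_width: 0.226
finger_force: 30.0
```

Call:
move_arm --motion '[{"slide": [0, 0, 0.01], "turn": [0, 0, 0]}, {"slide": [0, 0, 0.015], "turn": [0, 0, 0]}, {"slide": [0, 0, 0.015], "turn": [0, 0, 0]}]'

```text
clock: 21.47
tcp_pos: [431.8, -113.6, 7.4]
tcp_rot: [-0.0, 0.079, 0.997, 0.0]
contact_force: [-6.7, 1.3, 20.7]
grip_width: 0.229
finger_force: 30.0
```

20.7 N at 7.4 mm is the hard stop, where "home" was expected. Check that the force holds and that the knob hasn't slipped in the grip.

Call:
move_arm --motion '[{"slide": [0, 0, 0], "turn": [0, 0, 0]}, {"slide": [0, 0, 0], "turn": [0, 0, 0]}, {"slide": [0, 0, 0], "turn": [0, 0, 0]}, {"slide": [0, 0, 0], "turn": [0, 0, 0]}]'

```text
clock: 21.8
tcp_pos: [431.8, -113.6, 7.4]
tcp_rot: [-0.0, 0.079, 0.997, 0.0]
contact_force: [-7.2, 1.3, 19.8]
grip_width: 0.228
finger_force: 30.0
```

Run:
```python
from h import *
import pickle
a=pickle.load(open("w8.pkl","rb"))["img"]; c=shot("wrist"); b=c["img"]
for i in (a,b):
    h=cv2.cvtColor(i,cv2.COLOR_BGR2HSV); m=(((h[...,0]<=8)|(h[...,0]>172))&(h[...,1]>110)&(h[...,2]>40)).astype(np.uint8)
    print(cv2.boundingRect(max(cv2.findContours(m,0,2)[0],key=cv2.contourArea)), [int(np.nonzero(m[:,k])[0].max()) for k in (240,245,262,270)], [int(np.nonzero((m[:,k]>0)&(i[:,k,2]>75))[0].min()) for k in (240,255,270)])
s=sensors.sense(); print(np.round(s["contact_force"],1),np.round(s["tcp_pos"],1),s["finger_force"],s["clock"])
# tray lug / lid lug vs expected shut: hole hidden, print gap rows in column left of knob
print(b[150:235:3,238].mean(1).astype(int))
```

```text
(231, 223, 49, 61) [280, 282, 283, 280] [248, 243, 248]
(231, 224, 49, 60) [280, 282, 282, 280] [248, 243, 249]
[-7.8  1.  20.1] [ 431.8 -113.6    7.4] 30.004779535811394 21.85
[138 143 142 141 141 140 141 143 144 141 144 141 140 144 142 141 143 141
 121  53  50  51  51  57  70  67  65  56  47]
```

The knob hasn't slipped, and the push is steady at 20 N against the hard stop, well over the 8 N needed. Handing in.

```bash
python3 -c "
from h import *
print(order.hand_in())"
```

```text
the job is handed in; nothing more can be done
None
```

Job handed in at 21.9 s: the scraper is fully down in the middle notches and released, the lid is pressed shut, and the arm is still gripping the lock pin and pushing it down with about 20 N; other instruments and glassware weren't touched as far as I could tell, though I took no final picture to check.

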